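# Open the filter cover of the dust extractor

### The arm

A 6-joint arm with a two-finger parallel gripper is mounted at the origin on a cart in front of the work surface, level with it; the furniture and walls round the work are solid. World frame = base frame: x ahead of the robot, y to its left, z up, the work surface at z = 0. Lengths are in mm, angles in rad, forces in N, time in s.
With the tool pointing down it reaches from about 250 to 775 mm from the base axis. Payload 8.9 kg.
Tool frame: the origin (TCP) lies at the very end of the fingers, on their centre line; the grasp point (between the pads) lies grip_point_offset behind it (grip_point_offset is the distance from the TCP to the grasp point, in mm); z points along the fingers, y is the line along which they close (so a half turn about z gives the same grasp; the last joint's range is limited). The gripper opens to 85 mm and grips with 20 to 120 N. Pads are 22 mm wide; open, the fingers measure 114 mm over their backs; the gripper's body (76 mm by 85 mm) begins 54 mm behind the grasp point. The pads swing forward as they close: fully open they stand 13 mm farther back than shut.
Start: joints at [-1.469, 0.291, -0.153, 1.127, 0, 1.431], TCP at [125.204, -509.851, 231.305] pointing down, gripper open.
Joint ranges: [-2.52, 2.52], [-0.91, 1.74], [-1.3, 1.37], [-1.96, 2.02], [-1.52, 1.47], [-3.14, 3.14]. Speed limits (rad/s): [2.22, 2.22, 2.79, 3.14, 3.14, 3.14].

### API

Orientations are given as a rotation vector (axis times angle).
In Python, from rig import * gives the robot as it stands.
- The arm moves only by the tool send_rows, never from a script. Its argument "plan" is a list that holds one entry, the list of rows, each a list of 7 numbers: the turn, a rotation vector about the world's x, y, z scaled (see below), then the shift along the world's x, y, z scaled (see below), then the closure, from 0 (fully open) to 1 (shut). A call has 1 to 10 rows; each row is the pose to reach, as a shift and turn from the pose commanded when the call began; what a row does not reach only later rows make up. The controller multiplies each number of a shift by 20 cm and each number of a turn by 60 degrees. A row lasts 1/8 s, in which the tool goes at most 62.5 mm and 10.7 degrees, less where a joint would pass 70% of its speed; a pose out of reach is approached as far as the arm can. A call with a number of a shift or a turn outside -1 to 1 is refused whole. A call with a gripper value outside its range is refused whole. The fingers move at their own pace and stop on an object; the grip force is fixed at half the most. Time passes only in rows, so rows that repeat a pose let the fingers close. It gives the time, the measured TCP pose, the force, the opening and the grip force at its end, in the units of the state.
- observe(): the state, without advancing time (a new reading comes with each control period).
- snapshot(name): name is "scene" or "top" or "wrist"; returns a dict with "pixels" (420x560x3 uint8, red, green, blue), "K" (3x3 intrinsics, pixels), "D" ([k1, k2, p1, p2, k3] as OpenCV has them; the pictures are not rectified), "view" (4x4, takes a point from world to camera coordinates); the wrist camera has in their place "tool_from_camera" (4x4, takes a point from camera to tool coordinates, whose origin is the TCP and whose axes are the flange's). Camera axes: x right, y up, looking along -z (the intrinsics and any distortion apply to the point x, -y, -z); pixel columns grow to the right and rows downward; lengths in mm; the calibration is good to about 2 mm. A picture is of the moment at which its call begins: read the wrist's pose just before it. There is no depth.
- sign_off(): hands the job in; it is judged then, once.
Trained networks look in a picture, given as the dict that the camera call returned (one of the last four; its "shot" number tells which), for a name from the list of things; names that differ only in an ending like _2 or _b are one class to them, and where a whole thing is asked for, a point or a joint stands for the part that bears it (a point fixed in the world has none). Each returns a list of dicts, best first, with "score" (0 to 1); they miss things now and then, are a little off and sometimes report something else, mostly with a low value. They report only what shows in the picture. A call takes as long as a camera call. They do not tell look-alikes from the thing itself.
- recognise(picture, query): "position" ([x, y, z] in mm, in the coordinates of the camera as it stood for that picture, good to about 4 mm: the middle of the surface that is visible of it).
- spot_point(picture, query): "position" ([x, y, z] in mm, in the coordinates of the camera as it stood for that picture, good to about 4 mm: a listed point, or the origin of a listed thing).
The state is a dict: "clock": time; "joint_positions": joint angles; "joint_velocities": joint speeds; "tau": joint torques, N m; "ee_pos": TCP position; "orientation": TCP orientation; "wrist_force": force on the tool from outside, world axes, zero at the start; "moment": the same for the moment, N m; "width": finger opening in mm; "finger_force": force on a finger pad.
Only numpy, scipy, OpenCV 4.12 (cv2) and the standard library are available. Lean on these libraries where they do the work, as an engineer would, in place of code of your own. Each camera call takes 0.05 s, during which the arm holds its last target. There are 200 camera calls.

### The job

Open the filter of the low desk dust extractor without picking anything up: press its snap tab fully in with a fingertip, where it stays, then push the released cover by its thumb ridge off its seat and along the guides onto the parking deck, until the filter opening is completely uncovered. The cover must stay lying flat between the guides: do not lift it. Leave the bottles, the glitter pot and the toy car around it where they stand.

Things in the scene. Friction and masses are not known exactly. Their poses are not given: they have to be found in the camera images.
- extractor: Low white desk dust extractor, 130 (x) x 264 (y) x 45 (z) mm, fixed; origin at the centre of its underside. Seat over the paper filter on its +y half (opening y = 18 to 120 mm), parking deck on its -y half (z = 30 mm). The cover slides along -y on runners (tops z = 34 mm) between side walls (inner x = +-56.5, tops z = 41 mm), up to the end wall at y = -127 mm (top z = 41 mm).
- filter (a point): Middle of the filter opening, at the runners' height (34 mm up), y = +69 mm of the extractor. Over this seat two lips (z = 41.5 to 45.5 mm, reaching in to x = +-48 mm, from y = +13 mm on) hold the cover's side edges down; an end wall (top z = 45 mm) stands at y = +127 mm.
- cover: Loose grey flat cover, 108 (x) x 112 (y) x 5 (z) mm, 0.08 to 0.17 kg, 2.5 mm of play each side; origin at the centre of its underside, axes parallel to the extractor's. Starts at y = +69, z = 34 mm of the extractor, can reach y = -71 mm; below y = -38 mm the filter is completely uncovered. Slides with light friction once the tab is in; until then the tab blocks it after 2 mm.
- ridge_face (a point): Middle of the +y (trailing) face of the tallest of three parallel thumb ridges on the cover (70 mm long in x, 6 mm thick, 14, 9 and 5 mm tall, the tallest towards +y, over the cover's middle). It lies 7 mm above the plate's top, 7 mm below the ridge's top; push here along the extractor's -y. Behind it (+y) 53 mm of plate is clear.
- tab_top (a point): Middle of the top of the snap tab, a grey block 28 (x) x 40 (y) mm standing up to 13 mm out of a dark-rimmed slot in the deck, in front of the cover's -y edge (tab centre at y = -8.5 mm of the extractor; its +y face, 20 mm from this point, blocks the cover). Moves with the tab.
- tab (a joint): How far the tab is pressed straight down, m: 0 is fully up, 0.0125 fully in (nearly flush with the deck); starts at 0 to 0.0015. It takes about 5 N plus a little for speed, and stays where it is left. From 0.0095 on the cover passes over it.
- gel_bottle_far: white nail-gel bottle with black cap, 27x27x69 mm, standing on the table on the extractor's +x side; origin at the centre of its foot
- glitter_pot_far: open round glitter pot, 25x24x12 mm, on the extractor's +x side; origin at the centre of its foot
- gel_bottle_near: white nail-gel bottle with black cap, 27x27x69 mm, standing on the table on the extractor's -x side; origin at the centre of its foot
- toy_car: toy car charm, 19x30x17 mm, on the extractor's -x side; origin at the centre of its underside
Things that resemble listed ones, but are neither listed nor needed, are in the scene too. What is shaped like the cover but red is not meant.

How it is judged:
By the outcome, as a careful person would: the job done as asked, in the order asked, and still so for the second after the job is handed in, with the robot touching nothing.
It also fails if it takes over 48 s, if anything falls off the work surface, if the arm or the gripper's body presses on something with over 40 N, if the wrist force passes 120 N, or if a joint passes its speed limit or range.

## Working session

There is one attempt and no reset: what is moved stays moved. The work goes in short steps, Python scripts to look and compute and a tool call to move; the robot and the scene stay as the last step left them, time stands still between calls to the robot, and variables do not carry over. Pictures are saved under pics/ and viewed, at most 10 in all, crops included, and the job is handed in when it is done.

Besides the shell and the picture viewer there is one more tool, called after ">>>" as name([rows], argument=value, ...), one row to a line, values as JSON. send_rows: Moves the arm, as the interface text tells. Shifts and turns lie within -1 to 1; 1 stands for 20 cm of shift or 60 degrees of turn. Its arguments: {"type":"object","properties":{"plan":{"type":"array","items":{"type":"array","items":{"type":"array","items":{"type":"number"}}}}},"required":["plan"]}

```bash
mkdir -p pics
cat > h.py <<'E'
from rig import *
import numpy as np, cv2
from scipy.spatial.transform import Rotation as R
def cam2world(p,pt,st=None):
    if 'view' in p: T=np.linalg.inv(np.array(p['view']))
    else:
        T=np.eye(4);T[:3,:3]=R.from_rotvec(st['orientation']).as_matrix();T[:3,3]=st['ee_pos'];T=T@np.array(p['tool_from_camera'])
    return (T@np.r_[pt,1])[:3]
def save(p,n): cv2.imwrite('pics/'+n,np.array(p['pixels'])[:,:,::-1])
def proj(p,w,st=None):
    if 'view' in p: V=np.array(p['view'])
    else:
        T=np.eye(4);T[:3,:3]=R.from_rotvec(st['orientation']).as_matrix();T[:3,3]=st['ee_pos'];V=np.linalg.inv(T@np.array(p['tool_from_camera']))
    c=(V@np.r_[w,1])[:3]*[1,-1,-1]
    return cv2.projectPoints(c[None],np.zeros(3),np.zeros(3),np.array(p['K']),np.array(p['D']))[0].ravel()
def find(p,names,st=None,k=3):
    for n in names:
        for f in (recognise,spot_point):
            try: r=f(p,n)
            except Exception as e: print(n,f.__name__,'ERR',e);continue
            for d in r[:k]:
                w=cam2world(p,d['position'],st);print(n,f.__name__,round(d['score'],2),w.round(0),proj(p,w,st).round(0))
E
python3 - <<'E'
from h import *
s=observe();print(s['clock'],np.round(s['ee_pos'],1),np.round(s['orientation'],3),s['wrist_force'])
for n in('top','scene'):
    p=snapshot(n);save(p,n+'0.png');print(n);find(p,['extractor','cover','ridge_face','tab_top','filter'])
    if n=='top': find(p,['gel_bottle_far','glitter_pot_far','toy_car'])
print(observe()['clock'])
E
```

```text
0.0 [ 125.2 -509.4  230.7] [-3.118 -0.377 -0.   ] [-0.30033735 -0.4854537   0.86318893]
top
extractor call 0.6 [586. -35.  28.] [289. 203.]
extractor call 0.86 [592.   5.  -6.] [273. 203.]
cover call 0.87 [464. 251.   6.] [173. 252.]
cover call 0.74 [ 445. -245.    4.] [374. 262.]
cover call 0.73 [ 642. -259.    4.] [378. 184.]
cover call 0.91 [464. 252.  -0.] [173. 252.]
cover call 0.9 [599.  73.  36.] [245. 197.]
cover call 0.82 [ 444. -245.    1.] [373. 263.]
ridge_face call 0.79 [463. 254.   6.] [171. 252.]
ridge_face call 0.76 [ 649. -259.    7.] [378. 181.]
ridge_face call 0.7 [600.  68.  42.] [246. 196.]
ridge_face call 0.85 [463. 256.  14.] [170. 252.]
ridge_face call 0.77 [ 650. -262.   12.] [379. 180.]
ridge_face call 0.64 [ 448. -253.   13.] [378. 261.]
tab_top call 0.56 [590.  -2.  44.] [275. 200.]
tab_top call 0.59 [588.  -4.  40.] [276. 201.]
filter call 0.86 [583. -35.  30.] [289. 204.]
gel_bottle_far call 0.61 [686. -58.  48.] [299. 161.]
gel_bottle_far call 0.57 [690. -60.  -4.] [299. 165.]
glitter_pot_far call 0.69 [600.  71.  45.] [245. 196.]
glitter_pot_far call 0
[... 350 characters left out ...]
 5.] [273. 329.]
cover call 0.79 [465. 255.   0.] [273. 327.]
cover call 0.79 [ 448. -248.    1.] [365. 192.]
cover call 0.55 [597.  72.  33.] [251. 233.]
ridge_face call 0.93 [602.  76.  40.] [248. 231.]
ridge_face call 0.93 [ 644. -256.    5.] [293. 175.]
ridge_face call 0.87 [457. 264.   0.] [275. 332.]
ridge_face call 0.96 [460. 252.   6.] [277. 324.]
ridge_face call 0.81 [ 446. -252.   12.] [366. 187.]
ridge_face call 0.7 [ 648. -265.   12.] [292. 171.]
tab_top call 0.68 [587.  -1.  40.] [271. 214.]
tab_top call 0.68 [597.  78.  38.] [250. 233.]
tab_top call 0.63 [591.  -4.  41.] [270. 213.]
tab_top call 0.61 [598.  71.  34.] [251. 233.]
filter call 0.77 [578.   7.  31.] [274. 221.]
1.4
```

View top.

View pics/top0.png

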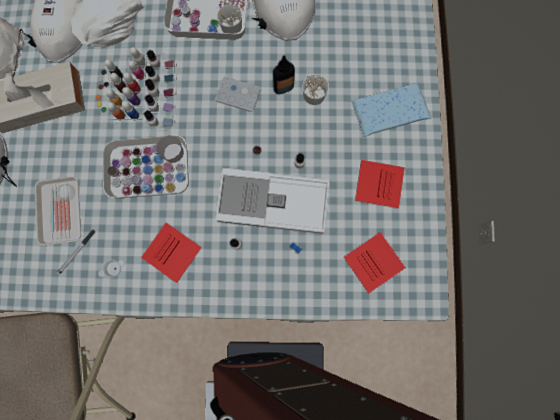

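View pics/scene0.png

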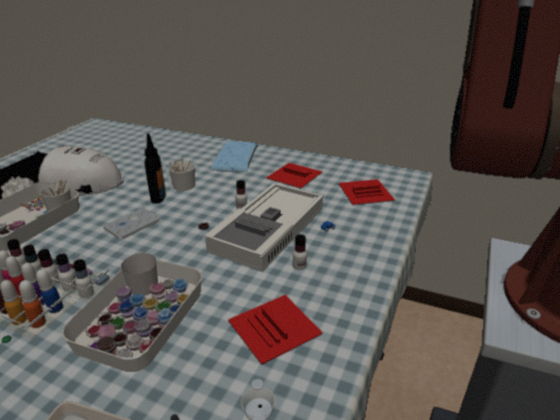

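Both pictures agree. The cover candidates are three red ones at top (172,252), (380,184) and (374,262), which I reject, and the grey one in the white extractor at (245,197), which I choose. The tab is the grey block at (276,201). The bottles are at (300,159) and (235,243), the car at (296,248) and the pot at (257,150). I'll move above it with the fingers closing.

>>> send_rows([
  [[0, 0, 0, 0.2, 0.2, 0, 1], [0, 0, 0, 0.4, 0.4, 0, 1], [0, 0, 0, 0.6, 0.6, 0, 1], [0, 0, 0, 0.8, 0.8, 0, 1], [0, 0, 0, 1, 1, 0, 1], [0, 0, 0, 1, 1, 0, 1]],
])

```text
clock: 2.15
ee_pos: [327.2, -307.2, 231.5]
orientation: [-3.118, -0.386, -0.001]
wrist_force: [-0.2, -0.4, 0.6]
width: 0.1
finger_force: 0.0
```

>>> send_rows([
  [[0, 0, -0.1, 0.2, 0.2, 0, 1], [0, 0, -0.2, 0.4, 0.4, 0, 1], [0, 0, -0.3, 0.6, 0.6, 0, 1], [0, 0, -0.3, 0.8, 0.8, 0, 1], [0, 0, -0.3, 0.9, 1, 0, 1], [0, 0, -0.3, 0.9, 1, 0, 1]],
])

```text
clock: 2.9
ee_pos: [506.1, -108.4, 231.1]
orientation: [-3.139, 0.111, 0.0]
wrist_force: [0.5, -0.6, -0.1]
width: -0.0
finger_force: 0.0
```

>>> send_rows([
  [[0, 0, 0, 0.1, 0.25, 0, 1], [0, 0, 0, 0.2, 0.5, 0, 1], [0, 0, 0, 0.2, 0.6, 0, 1], [0, 0, 0, 0.2, 0.6, 0, 1], [0, 0, 0, 0.2, 0.6, 0, 1]],
])

```text
clock: 3.52
ee_pos: [544.9, 8.6, 231.4]
orientation: [3.139, -0.117, -0.0]
wrist_force: [0.1, -0.3, 0.4]
width: 0.4
finger_force: 0.0
```

Run:
```python
from h import *
s=observe();print(s['clock'],np.round(s['ee_pos'],1),np.round(s['orientation'],3),s['width'],np.round(s['joint_positions'],2))
print(R.from_rotvec(s['orientation']).as_matrix().round(3))
p=snapshot('wrist');save(p,'w1.png');find(p,['extractor','cover','ridge_face','tab_top','gel_bottle_far','glitter_pot_far','toy_car'],s,2)
print(np.array(p['tool_from_camera']).round(2))
```

```text
3.525 [544.9   8.6 231.4] [ 3.139 -0.117 -0.   ] 0.3912661268131525 [-0.12  0.33 -0.1   1.14 -0.    3.1 ]
[[ 0.997 -0.075 -0.   ]
 [-0.075 -0.997 -0.001]
 [-0.     0.001 -1.   ]]
extractor call 0.59 [591. -39.  31.] [317. 138.]
extractor call 0.29 [603.  67.  43.] [220. 135.]
extractor call 0.69 [588.  -0.   1.] [283. 142.]
cover call 0.87 [ 644. -257.    4.] [502.  77.]
cover call 0.76 [605.  70.  45.] [217. 134.]
cover call 0.86 [466. 255.   5.] [ 98. 250.]
cover call 0.84 [605.  70.  37.] [217. 133.]
ridge_face call 0.85 [ 449. -247.    6.] [477. 237.]
ridge_face call 0.79 [ 646. -260.   11.] [509.  74.]
ridge_face call 0.97 [595.  75.  48.] [213. 144.]
ridge_face call 0.74 [ 444. -255.   12.] [486. 241.]
tab_top call 0.91 [590.  -1.  48.] [284. 143.]
tab_top call 0.58 [592.  -6.  46.] [288. 141.]
gel_bottle_far call 0.72 [688. -56.  67.] [337.  32.]
gel_bottle_far call 0.8 [691. -58.  -0.] [328.  45.]
glitter_pot_far call 0.72 [727.  46.   6.] [231.  15.]
glitter_pot_far call 0.46 [592. -35.  38.] [315. 138.]
glitter_pot_far call 0.57 [729.  44.  -2.] [234.  16.]
toy_car call 0.57 [480. -51.   9.] [329. 225.]
toy_car call 0.75 [478. -52.  -1.] [328. 224.]
toy_car call 0.73 [691. -58.   0.] [328.  45.]
[[   0.      0.96    0.27   69.01]
 [   1.     -0.      0.     -0.44]
 [   0.      0.27   -0.96 -143.24]
 [   0.      0.      0.      1.  ]]
```

View pics/w1.png

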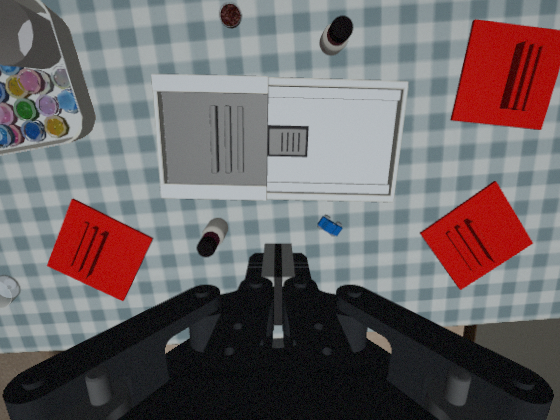

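The picture shows the grey cover with its ridges at (213,140) (tallest leftmost, +y) and the tab at (288,142). The outer corners are at about (153,77), (406,83), (395,201) and (161,200). The far bottle is at (337,35), the near bottle at (212,237), the car at (330,225) and the pot at (231,15). Next I'll fit the extractor pose.

```bash
cat > fit.py <<'E'
from h import *
from scipy.optimize import least_squares
def fit(p,s,L,P,x0=(592,0,-.07)):
    L=np.array(L,float);P=np.array(P,float)
    W=lambda v:(R.from_euler('z',v[2]).apply(L)+[v[0],v[1],0])
    f=lambda v:(np.array([proj(p,w,s) for w in W(v)])-P).ravel()
    r=least_squares(f,x0,x_scale=[1,1,.01],loss='soft_l1')
    print('pose',r.x.round(3));print(r.fun.reshape(-1,2).round(1).tolist());return r.x
E
python3 - <<'E'
from fit import *
s=observe();p=snapshot('wrist')
L=[(65,132,45),(65,-132,41),(-65,-132,41),(-65,132,45),(35,69,53),(-35,69,53),(0,-8.5,42.5)]
P=[(153,77),(406,83),(395,201),(161,200),(213,106),(214,172),(288,142)]
v=fit(p,s,L,P)
for n,l in dict(tab=(0,-8.5,43),ridge=(0,72,46)).items(): print(n,R.from_euler('z',v[2]).apply(l)+[v[0],v[1],0])
E
```

```text
pose [ 5.91326e+02  5.16000e+00 -9.00000e-02]
[[-2.1, -1.7], [3.1, -2.6], [-0.8, 1.2], [0.7, -0.7], [-0.6, 0.7], [1.1, 3.1], [-0.2, 0.4]]
tab [590.56480284  -3.30564277  43.        ]
ridge [597.77251433  76.87103024  46.        ]
```

>>> send_rows([
  [[0, 0, -0.015, 0.1, -0.04, -0.2, 1], [0, 0, -0.015, 0.227, -0.078, -0.45, 1], [0, 0, -0.015, 0.227, -0.078, -0.7, 1], [0, 0, -0.015, 0.227, -0.078, -0.85, 1], [0, 0, -0.015, 0.227, -0.078, -0.85, 1], [0, 0, -0.015, 0.227, -0.078, -0.85, 1]],
])

```text
clock: 5.08
ee_pos: [591.5, -5.5, 62.7]
orientation: [3.138, -0.14, 0.003]
wrist_force: [0.3, 0.0, 0.6]
width: -0.2
finger_force: 0.0
```

Run:
```python
from h import *
s=observe();print(s['clock'],np.round(s['ee_pos'],1),np.round(s['wrist_force'],1))
p=snapshot('wrist');save(p,'w2.png');find(p,['tab_top','ridge_face'],s,2)
v=(591.3,5.2,-.09)
for l in [(0,-8.5,43),(14,-28.5,43),(-14,-28.5,43),(35,72,53),(-35,72,53)]: print(l,proj(p,R.from_euler('z',v[2]).apply(l)+[v[0],v[1],0],s).round())
print('tcp',proj(p,s['ee_pos'],s).round())
```

```text
5.075 [591.5  -5.5  62.7] [0.3 0.  0.6]
tab_top call 0.84 [599.  -6.  49.] [278. 235.]
tab_top call 0.86 [588.  -4.  46.] [277. 252.]
ridge_face call 0.69 [605.  71.  44.] [143. 234.]
ridge_face call 0.66 [ 462. -214.    5.] [547. 350.]
ridge_face call 0.97 [597.  75.  50.] [136. 251.]
(0, -8.5, 43) [275. 246.]
(14, -28.5, 43) [310. 223.]
(-14, -28.5, 43) [309. 268.]
(35, 72, 53) [120. 191.]
(-35, 72, 53) [137. 308.]
tcp [279. 259.]
```

View pics/w2.png

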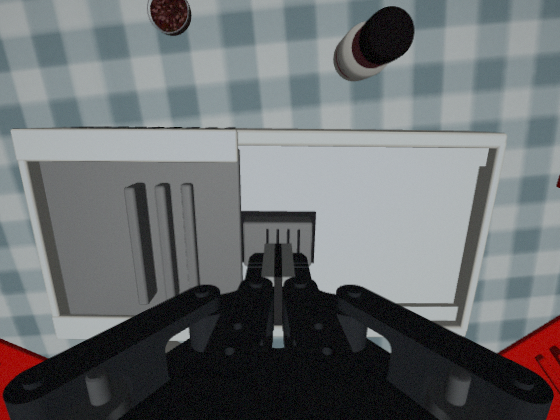

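The fingertip at (279,259) stands over the middle of the tab (slot columns 243–314). The ridge's trailing edge runs (126,187)–(140,303), so the extractor lies about 2 mm further in +x. I'll press now.

>>> send_rows([
  [[0, 0, 0, 0.01, 0, -0.04, 1], [0, 0, 0, 0.01, 0, -0.08, 1], [0, 0, 0, 0.01, 0, -0.1, 1], [0, 0, 0, 0.01, 0, -0.12, 1], [0, 0, 0, 0.01, 0, -0.135, 1], [0, 0, 0, 0.01, 0, -0.145, 1], [0, 0, 0, 0.01, 0, -0.145, 1]],
])

```text
clock: 6.2
ee_pos: [592.8, -5.5, 32.1]
orientation: [-3.138, 0.14, -0.0]
wrist_force: [0.3, -0.6, -0.5]
width: -0.1
finger_force: 0.0
```

>>> send_rows([
  [[0, 0, 0, 0, 0, -0.006, 1], [0, 0, 0, 0, 0, -0.01, 1], [0, 0, 0, 0, 0, -0.013, 1], [0, 0, 0, 0, 0, -0.013, 1]],
])

```text
clock: 6.7
ee_pos: [593.0, -5.5, 30.5]
orientation: [3.138, -0.14, 0.002]
wrist_force: [-3.4, 0.5, 10.9]
width: 0.2
finger_force: 5.4
```

>>> send_rows([
  [[0, 0, 0, 0, 0, -0.003, 1], [0, 0, 0, 0, 0, -0.006, 1], [0, 0, 0, 0, 0, -0.006, 1]],
])

```text
clock: 7.08
ee_pos: [593.1, -5.5, 30.4]
orientation: [3.138, -0.14, 0.002]
wrist_force: [-7.7, 0.8, 23.1]
width: 0.3
finger_force: 11.5
```

>>> send_rows([
  [[0, 0, 0, 0, 0, 0.1, 1], [0, 0, 0, 0, 0, 0.25, 1], [0, 0, 0, 0.01, 0.12, 0.25, 1], [0, 0, 0, 0.03, 0.36, 0.25, 1], [0, 0, 0, 0.046, 0.537, 0.25, 1], [0, 0, 0, 0.046, 0.537, 0.25, 1], [0, 0, 0, 0.046, 0.537, 0.25, 1]],
])

```text
clock: 7.95
ee_pos: [600.5, 65.5, 78.1]
orientation: [-3.11, 0.043, 0.002]
wrist_force: [-0.4, 0.1, 1.0]
width: 0.1
finger_force: 0.0
```

Run:
```python
from h import *
s=observe();print(s['clock'],np.round(s['ee_pos'],1),np.round(s['wrist_force'],1))
p=snapshot('wrist');save(p,'w3.png');find(p,['tab_top','ridge_face'],s,2)
v=(593,5.2,-.09)
for l in [(14,-28.5,30.5),(35,72,53),(-35,72,53)]: print(l,proj(p,R.from_euler('z',v[2]).apply(l)+[v[0],v[1],0],s).round())
print('tcp',proj(p,s['ee_pos'],s).round())
```

```text
7.95 [600.5  65.5  78.1] [-0.4  0.1  1. ]
tab_top call 0.66 [594.  -2.  36.] [384. 238.]
tab_top call 0.63 [593.  -4.  35.] [387. 239.]
ridge_face call 0.88 [610.  78.  43.] [260. 221.]
ridge_face call 0.79 [498. 272.   5.] [ 50. 331.]
ridge_face call 0.91 [597.  78.  50.] [259. 244.]
ridge_face call 0.3 [694. -58.   0.] [462.  79.]
(14, -28.5, 30.5) [418. 220.]
(35, 72, 53) [264. 185.]
(-35, 72, 53) [258. 294.]
tcp [279. 259.]
```

View pics/w3.png

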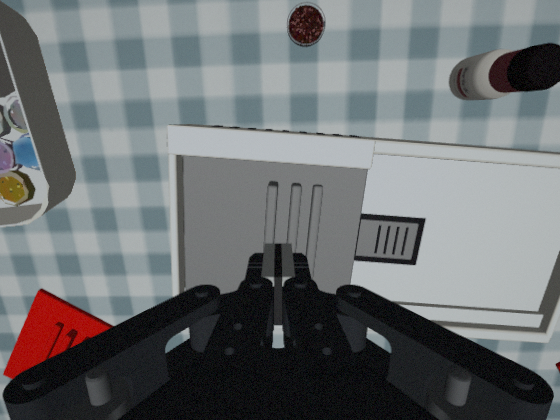

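The tab now sits flush at (390,240). The arm stopped short because joint 6 reached its limit, so I'll turn the tool half round (to the same finger footprint) above the cover.

>>> send_rows([
  [[0, 0, 0.17, 0, 0, 0.1, 1], [0, 0, 0.34, 0, 0, 0.1, 1], [0, 0, 0.51, 0, 0, 0.1, 1], [0, 0, 0.68, 0, 0, 0.1, 1], [0, 0, 0.85, 0, 0, 0.1, 1], [0, 0, 1, 0, 0, 0.1, 1]],
])

```text
clock: 8.95
ee_pos: [600.8, 65.4, 98.5]
orientation: [-2.715, -1.526, 0.025]
wrist_force: [-0.0, -0.3, 0.3]
width: 0.1
finger_force: 0.0
```

>>> send_rows([
  [[0, 0, 0.17, 0, 0, 0, 1], [0, 0, 0.34, 0, 0, 0, 1], [0, 0, 0.51, 0, 0, 0, 1], [0, 0, 0.68, 0, 0, 0, 1], [0, 0, 0.85, 0, 0, 0, 1], [0, 0, 1, 0, 0, 0, 1]],
])

```text
clock: 9.7
ee_pos: [600.8, 65.4, 98.5]
orientation: [-1.594, -2.689, 0.043]
wrist_force: [0.7, -0.3, 0.2]
width: 0.2
finger_force: 0.0
```

>>> send_rows([
  [[0, 0, 0.17, 0, 0, 0, 1], [0, 0, 0.34, 0, 0, 0, 1], [0, 0, 0.51, 0, 0, 0, 1], [0, 0, 0.68, 0, 0, 0, 1], [0, 0, 0.85, 0, 0, 0, 1], [0, 0, 1, 0, 0, 0, 1], [0, 0, 1, 0, 0, 0, 1]],
])

```text
clock: 10.58
ee_pos: [600.7, 65.5, 98.6]
orientation: [0.046, 3.14, -0.049]
wrist_force: [0.3, -0.5, -0.3]
width: 0.5
finger_force: 0.0
```

Run:
```python
from h import *
s=observe();print(s['clock'],np.round(s['ee_pos'],1),np.round(s['wrist_force'],1),np.round(s['joint_positions'],2))
print(R.from_rotvec(s['orientation']).as_matrix().round(3))
p=snapshot('wrist');save(p,'w4.png');find(p,['tab_top','ridge_face','cover'],s,2)
v=(593,5.2,-.09)
for l in [(14,-28.5,30.5),(35,72,53),(-35,72,53)]: print(l,proj(p,R.from_euler('z',v[2]).apply(l)+[v[0],v[1],0],s).round())
print('tcp',proj(p,s['ee_pos'],s).round())
```

```text
10.575 [600.7  65.5  98.6] [ 0.3 -0.5 -0.3] [ 0.    0.54 -0.13  0.9  -0.03  0.03]
[[-1.     0.029  0.   ]
 [ 0.029  0.999 -0.031]
 [-0.001 -0.031 -1.   ]]
tab_top call 0.83 [590.  -2.  30.] [188. 206.]
tab_top call 0.92 [591.  -1.  34.] [187. 209.]
ridge_face call 0.74 [591.  79.  43.] [299. 211.]
ridge_face call 0.65 [597.  76.  51.] [295. 222.]
cover call 0.8 [589.  72.  45.] [288. 208.]
cover call 0.64 [484. 236.   4.] [518.  45.]
cover call 0.64 [601.  70.  37.] [286. 221.]
cover call 0.59 [465. 257.  -0.] [548.  16.]
(14, -28.5, 30.5) [160. 225.]
(35, 72, 53) [292. 274.]
(-35, 72, 53) [301. 174.]
tcp [277. 259.]
```

View pics/w4.png

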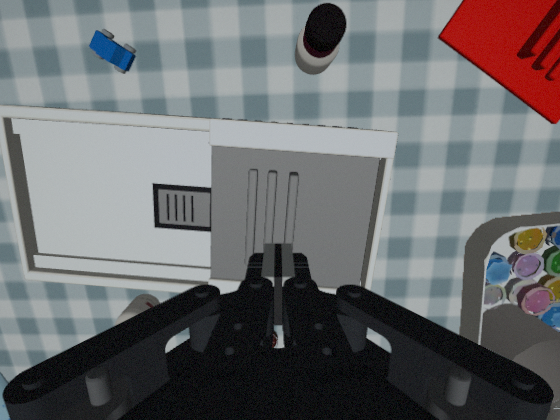

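The ridge lies exactly where predicted (trailing edge (299,174) to (291,275)), with the tab flush at (183,206). I'll straighten the tool, move behind the ridge and go down to about 3.5 mm above the plate.

>>> send_rows([
  [[0.03, 0, -0.059, 0.005, 0.09, 0, 1], [0.03, 0, -0.059, 0.005, 0.18, 0, 1], [0.03, 0, -0.059, 0.005, 0.18, -0.05, 1], [0.03, 0, -0.059, 0.005, 0.18, -0.15, 1], [0.03, 0, -0.059, 0.005, 0.18, -0.22, 1], [0.03, 0, -0.059, 0.005, 0.18, -0.265, 1], [0.03, 0, -0.059, 0.005, 0.18, -0.28, 1], [0.03, 0, -0.059, 0.005, 0.18, -0.28, 1]],
])

```text
clock: 11.92
ee_pos: [601.9, 101.7, 42.6]
orientation: [-0.141, -3.138, -0.0]
wrist_force: [-0.6, 0.3, 0.4]
width: 0.3
finger_force: 0.0
```

Run:
```python
from h import *
s=observe();print(s['clock'],np.round(s['ee_pos'],1),np.round(s['wrist_force'],1),np.round(s['joint_positions'],2))
print(R.from_rotvec(s['orientation']).as_matrix().round(3))
p=snapshot('wrist');save(p,'w5.png')
```

```text
11.925 [601.9 101.7  42.6] [-0.6  0.3  0.4] [ 0.05  0.61 -0.18  0.79  0.    0.14]
[[-0.996  0.09  -0.001]
 [ 0.09   0.996  0.   ]
 [ 0.001  0.    -1.   ]]
```

View pics/w5.png

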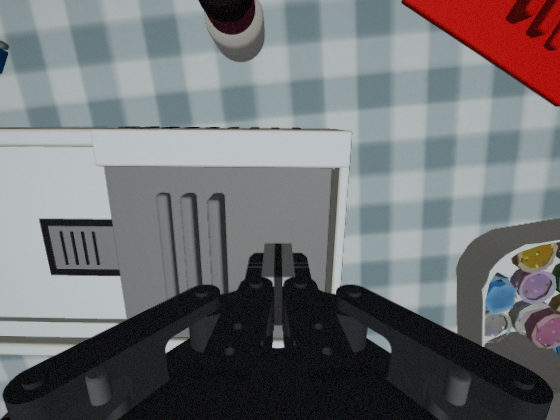

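The tip is at (279,259) on clear plate, just behind the tallest ridge at (215,240), with no contact yet. I'll push along the extractor's -y.

>>> send_rows([
  [[0, 0, 0, -0.003, -0.03, 0, 1], [0, 0, 0, -0.005, -0.055, 0, 1], [0, 0, 0, -0.007, -0.08, 0, 1], [0, 0, 0, -0.01, -0.11, 0, 1], [0, 0, 0, -0.013, -0.14, 0, 1], [0, 0, 0, -0.015, -0.17, 0, 1], [0, 0, 0, -0.018, -0.2, 0, 1], [0, 0, 0, -0.021, -0.23, 0, 1], [0, 0, 0, -0.023, -0.26, 0, 1], [0, 0, 0, -0.026, -0.29, 0, 1]],
])

```text
clock: 13.22
ee_pos: [596.5, 43.4, 42.6]
orientation: [-0.141, -3.138, -0.0]
wrist_force: [-0.4, 1.9, 3.4]
width: -0.3
finger_force: 1.5
```

>>> send_rows([
  [[0, 0, 0, -0.003, -0.03, 0, 1], [0, 0, 0, -0.005, -0.06, 0, 1], [0, 0, 0, -0.008, -0.09, 0, 1], [0, 0, 0, -0.011, -0.12, 0, 1], [0, 0, 0, -0.014, -0.15, 0, 1], [0, 0, 0, -0.016, -0.18, 0, 1], [0, 0, 0, -0.018, -0.2, 0, 1]],
])

```text
clock: 14.1
ee_pos: [592.9, 3.4, 42.5]
orientation: [-0.141, -3.138, -0.0]
wrist_force: [0.6, 2.6, 3.3]
width: -0.1
finger_force: 1.9
```

Run:
```python
from h import *
s=observe();print(s['clock'],np.round(s['ee_pos'],1),np.round(s['wrist_force'],1))
p=snapshot('wrist');save(p,'w6.png')
```

```text
14.1 [592.9   3.4  42.5] [0.6 2.6 3.3]
```

View pics/w6.png

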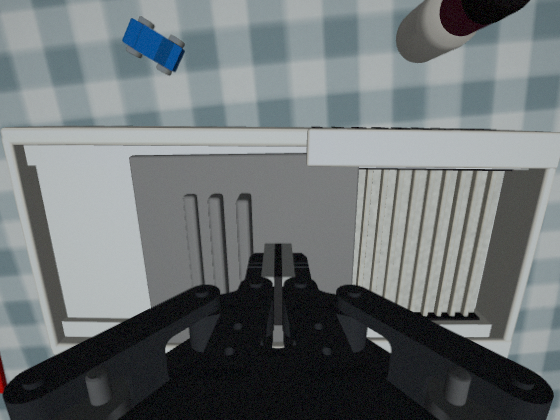

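The cover lies flat between the guides with its trailing edge at column 358, so its centre is about 18 mm past y=0. The filter is mostly open and the finger bears on the ridge at (250,255). I'll push about 40 mm more.

>>> send_rows([
  [[0, 0, 0, -0.003, -0.03, 0, 1], [0, 0, 0, -0.005, -0.06, 0, 1], [0, 0, 0, -0.008, -0.09, 0, 1], [0, 0, 0, -0.011, -0.12, 0, 1], [0, 0, 0, -0.014, -0.15, 0, 1], [0, 0, 0, -0.016, -0.175, 0, 1], [0, 0, 0, -0.018, -0.195, 0, 1], [0, 0, 0, -0.018, -0.2, 0, 1]],
])

```text
clock: 15.15
ee_pos: [589.2, -36.5, 42.5]
orientation: [-0.141, -3.137, -0.0]
wrist_force: [-0.6, 3.1, 2.3]
width: -0.2
finger_force: 1.9
```

>>> send_rows([
  [[0, 0, 0, 0.003, 0.03, 0, 1], [0, 0, 0, 0.003, 0.03, 0.1, 1], [0, 0, 0, 0.003, 0.03, 0.3, 1], [0, 0, 0, 0, 0.1, 0.5, 1], [0, 0, 0, 0, 0.3, 0.6, 1], [0, 0, 0, 0, 0.3, 0.6, 1], [0, 0, 0, 0, 0.3, 0.6, 1]],
])

```text
clock: 16.02
ee_pos: [589.0, 23.7, 161.9]
orientation: [-0.14, -3.137, 0.001]
wrist_force: [0.0, -0.4, 0.2]
width: 0.8
finger_force: 0.0
```

Run:
```python
from h import *
s=observe();print(s['clock'],np.round(s['ee_pos'],1),np.round(s['wrist_force'],1))
p=snapshot('wrist');save(p,'w7.png');find(p,['cover','ridge_face'],s,2)
v=(593,5.2,-.09)
for y in (-38,-55,-71):
  for l in [(35,y+3,53),(-35,y+3,53),(-54,y+56,39)]: print(l,proj(p,R.from_euler('z',v[2]).apply(l)+[v[0],v[1],0],s).round())
```

```text
16.025 [589.   23.7 161.9] [ 0.  -0.4  0.2]
cover call 0.85 [ 455. -206.    3.] [21. 73.]
cover call 0.64 [ 640. -244.    4.] [ 38. 258.]
cover call 0.92 [467. 259.   4.] [522.  38.]
cover call 0.9 [ 642. -267.   -3.] [ 25. 258.]
ridge_face call 0.93 [ 643. -245.    8.] [ 36. 262.]
ridge_face call 0.86 [474. 246.   4.] [508.  49.]
ridge_face call 0.79 [585. -47.  48.] [197. 205.]
ridge_face call 0.74 [460. 256.  13.] [528.  28.]
(35, -35, 53) [218. 247.]
(-35, -35, 53) [214. 170.]
(-54, 18, 39) [277. 146.]
(35, -52, 53) [199. 247.]
(-35, -52, 53) [193. 170.]
(-54, 1, 39) [257. 146.]
(35, -68, 53) [182. 247.]
(-35, -68, 53) [174. 170.]
(-54, -15, 39) [239. 146.]
```

View pics/w7.png

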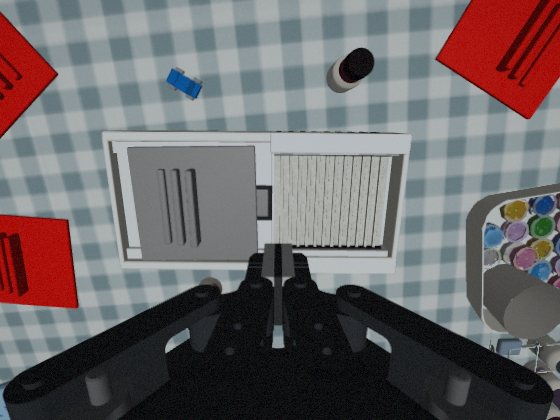

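The cover lies flat on the parking deck. Its trailing edge at column 257 and ridge at (194,172)–(200,245) match y ≈ -55, and the filter is fully open (columns 272–390). The bottle and car are undisturbed and the tool is clear, so I'll hand in.

```bash
python3 -c "
from rig import *
print(sign_off())"
```

```text
the job is handed in; nothing more can be done
None
```

The job is handed in at about 16 s: the tab is fully in, the cover lies flat on the parking deck at y ≈ -55 mm with the filter opening completely uncovered, and I saw no bottle, pot or car disturbed, though the far-side ones were mostly hidden in the last picture.

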